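# Lock the cake turntable by feel

### The arm

A 6-joint arm with a two-finger parallel gripper is mounted at the origin on a cart in front of the work surface, level with it; the furniture and walls round the work are solid. World frame = base frame: x ahead of the robot, y to its left, z up, the work surface at z = 0. Lengths are in m, angles in degrees, forces in N, time in s.
With the tool pointing down it reaches from about 0.35 to 0.875 m from the base axis. Payload 4.2 kg.
Tool frame: the origin (TCP) lies at the very end of the fingers, on their centre line; the grasp point (between the pads) lies 19 mm behind it; z points along the fingers, y is the line along which they close (so a half turn about z gives the same grasp; the last joint's range is limited). The gripper opens to 87 mm and grips with 3 to 60 N. Pads are 19 mm wide; open, the fingers measure 117 mm over their backs; the gripper's body (75 mm by 190 mm) begins 51 mm behind the grasp point.
Start: joints at [85.061, 22.042, 0.453, 0, -68.411, -14.817], TCP at [0.211, 0.588, 0.223] pointing down, gripper open.
Joint ranges: [-179.83, 179.83], [-69.29, 118.12], [-61.27, 80.66], [-181.25, 117.63], [-171.15, -9.14], [-177.46, 177.46]. Speed limits (degrees/s): [159.86, 159.86, 180, 180, 180, 180].

### API

Orientations are given as a 3x3 rotation matrix whose columns are the frame's x, y, z axes.
In Python, from station import monitor, cams, ticket gives the robot as it stands.
- The arm moves only by the tool drive_tool, never from a script. Its argument "moves" is a list of rows, each an object with "delta_pos": the shift along the tool's x, y, z in mm, a list of three; "turn": the turn about the tool's z in rad; "claw": the opening, from 0 (shut) to 1 (fully open). A call has 1 to 12 rows; each row shifts and turns the commanded pose from where the row before left it, along the tool's axes as they then stand; what a row does not reach is not made up. A row lasts 1/8 s, in which the tool goes at most 62.5 mm and 10.7 degrees, less where a joint would pass 70% of its speed; a pose out of reach is approached as far as the arm can. A call is refused whole if a number of a shift passes 62.5 or a number of a turn 0.188, either way. A call with a gripper value outside its range is refused whole. The fingers move at their own pace and stop on an object; the grip force is fixed at half the most. Time passes only in rows, so rows that do not move let the fingers close. It gives the time, the measured TCP pose, the force, the opening and the grip force at its end, in the units of the state.
- monitor.sense(): the state, without advancing time (a new reading comes with each control period).
- cams.capture(name): name is "side" or "top" or "wrist"; returns a dict with "color" (400x640x3 uint8, red, green, blue), "range_z" (400x640 float32, m along the optical axis (not along the pixel's ray), 0 where there is no reading), "vertical_fov" (degrees; the focal length in pixels is half the picture's height over the tangent of half this angle, whatever the lens; pixels are square), "cx", "cy" (the principal point, pixels), "extrinsics" (4x4, takes a point from camera to world coordinates). Camera axes: x right, y down, z forward; pixel columns grow to the right and rows downward; lengths in m; the calibration is good to about 2 mm. A picture is of the moment at which its call begins.
- ticket.finish_job(): hands the job in; it is judged then, once.
The state is a dict: "time_s": time; "joints": joint angles; "joint_velocities": joint speeds; "effort": joint torques, N m; "tcp_pos": TCP position; "ee_rot": TCP orientation; "wrist_force": force on the tool from outside, world axes, zero at the start; "moment": the same for the moment, N m; "gripper_width": opening from 0.0 (shut) to 1.0 (fully open); "gripper_force": force on a finger pad.
Only numpy, scipy, OpenCV 4.12 (cv2) and the standard library are available. Lean on these libraries where they do the work, as an engineer would, in place of code of your own. Each camera call takes 0.05 s, during which the arm holds its last target. There are 200 camera calls.

### The job

Lock the cake turntable so that it cannot turn while the cake is cut: pull the red-knobbed locking pin out of its parking hole in the hub, put it into the hole near the plate's rim, and, without letting go of it, slowly turn the plate with the pin while pressing it lightly on the ring hidden underneath until it drops into one of the lock holes there. Push it gently fully home, its collar down on the plate, then let go of it and leave the things around alone.

Things in the scene. Friction and masses are not known exactly. Their poses are not given: they have to be found in the camera images.
- turntable: Cake turntable: grey cast stand, bright round plate 280 mm across; does not shift. Origin on the worktop under the plate's vertical axis, z up. Plate: top 100 mm above the worktop, 10 mm thick, skirt down to 79 mm, 14 mm parking hole in its centre, 14 mm hole with brass bush near the rim, 105 mm from the axis. Behind it a wall cabinet hangs over x above 0.56 m, 0.41 m up.
- ring_centre (a point): Point on the plate's axis at the level of the hidden ring's flat upper face, 86 mm above the worktop, 14 mm below the plate's top. The aluminium ring does not turn. It has 8 lock holes, one every 45 degrees, centres 105 mm from the axis, 14.5 mm wide, 18 mm deep. Its angle is unknown, not shown by this frame; at the start a lock hole lies 5 to 40 degrees from the rim hole, either way round.
- plate (a joint): Angle of the plate about its vertical axis (rad), growing anticlockwise seen from above, near 0 at the start. It turns easily either way (friction about 0.06 N m) and stays where it is left.
- rim_hole (a point): Centre of the hole near the plate's rim (14 mm wide, 105 mm from the axis), at the level of the plate's top face, 100 mm above the worktop; it turns with the plate.
- pin: Locking pin, 76 mm long, 80 g, at first upright in the parking hole, collar on the plate. Origin at its lower tip, z towards the knob. Steel shank 12 mm thick, 30 mm long, tip bevelled over 5 mm to 7 mm; collar 21 mm wide at 30 to 36 mm; red round knob 26 mm wide at 36 to 76 mm, to grip. Tip on the hidden ring: origin 14 mm below the plate's top; fully home: 30 mm below.
- butter: Wrapped pack of butter, 73 x 102 x 37 mm, behind the turntable; leave alone. Origin at the centre of its underside.
- yoghurt: Yoghurt pot, 72 mm across and 71 mm high, behind the turntable; leave alone. Origin at the centre of its underside.
- honey: Honey jar with a yellow lid, 58 mm across and 90 mm high, behind the turntable to the right; leave alone. Origin at the centre of its underside.
Mind the look-alikes: they are no part of the job. Of the things like the pin, leave any that is turquoise; of the rest the larger one is meant.

How it is judged:
By the outcome, as a careful person would: the job done as asked, in the order asked, and still so for the second after the job is handed in, with the robot touching nothing.
It also fails if it takes over 59 s, if anything falls off the work surface, if the arm or the gripper's body presses on something with over 40 N, if the wrist force passes 120 N, or if a joint passes its speed limit or range.

## Working session

There is one attempt and no reset: what is moved stays moved. The work goes in short steps, Python scripts to look and compute and a tool call to move; the robot and the scene stay as the last step left them, time stands still between calls to the robot, and variables do not carry over. Pictures are saved under pics/ and viewed, at most 10 in all, crops included, and the job is handed in when it is done.

Besides the shell and the picture viewer there is one more tool, called after "Emit:" by a JSON object that holds its "name" and its "arguments", one argument or row to a line. drive_tool: Moves the arm, as the interface text tells. Its arguments: {"type":"object","properties":{"moves":{"type":"array","items":{"type":"object","properties":{"delta_pos":{"type":"array","items":{"type":"number"}},"turn":{"type":"number"},"claw":{"type":"number"}}}}},"required":["moves"]}

```bash
mkdir -p pics; cat > h.py <<'E'
import numpy as np,cv2
from station import monitor,cams,ticket
def cap(n):
    d=cams.capture(n); f=200/np.tan(np.radians(d["vertical_fov"])/2); d["f"]=f; return d
def save(d,p,crop=None,s=1):
    im=d["color"][:,:,::-1]
    if crop: a,b,c,e=crop; im=im[b:e,a:c]
    cv2.imwrite(p,cv2.resize(im,None,fx=s,fy=s,interpolation=cv2.INTER_CUBIC))
def ray(d,u,v):
    E=np.array(d["extrinsics"]); r=E[:3,:3]@np.array([(u-d["cx"])/d["f"],(v-d["cy"])/d["f"],1]); return E[:3,3],r
def atz(d,u,v,z):
    o,r=ray(d,u,v); return o+r*(z-o[2])/r[2]
def pt(d,u,v):
    o,r=ray(d,u,v); return o+r*d["range_z"][int(round(v)),int(round(u))]
E
python3 - <<'E'
from h import *
import pickle
s=monitor.sense();print(s)
D={n:cap(n) for n in("top","side")}
pickle.dump(D,open("d0.pkl","wb"))
for n in D: save(D[n],f"pics/{n}0.png");print(n,D[n]["f"],D[n]["cx"],D[n]["cy"],np.round(D[n]["extrinsics"],3).tolist())
E
```

```text
{'time_s': 0.0, 'joints': array([ 8.50641008e+01,  2.20921510e+01,  3.77933580e-01, -2.88883310e-02,
       -6.84105271e+01, -1.48163517e+01]), 'joint_velocities': array([-0.02563783,  0.08721692,  0.15179115, -0.00312941, -0.01669665,
       -0.15578591]), 'effort': array([ 2.63851944e-04, -3.90663099e+01,  1.87394768e+01,  4.21958864e+00,
        1.08841815e-02, -1.86766033e-04]), 'tcp_pos': array([0.21100125, 0.58765424, 0.22143261]), 'ee_rot': array([[ 9.41099887e-01, -3.38128045e-01, -6.54410807e-04],
       [-3.38128662e-01, -9.41097485e-01, -2.12874663e-03],
       [ 1.03924571e-04,  2.22463826e-03, -9.99997520e-01]]), 'wrist_force': array([0.05530376, 0.28710685, 0.81950983]), 'moment': array([-0.09314873, -0.04735883, -0.05160455]), 'gripper_force': 0.0, 'gripper_width': 1.0034725159508955}
top 497.32938164024 325.0202144904262 195.71125532976743 [[-0.019, -0.989, 0.145, 0.391], [-0.999, 0.014, -0.035, -0.175], [0.033, -0.145, -0.989, 1.318], [0.0, 0.0, 0.0, 1.0]]
side 421.3807048517917 325.07157316341113 202.14207135322513 [[-0.817, -0.204, 0.54, 0.11], [-0.577, 0.301, -0.759, 0.443], [-0.008, -0.932, -0.363, 0.411], [0.0, 0.0, 0.0, 1.0]]
```

View pics/top0.png

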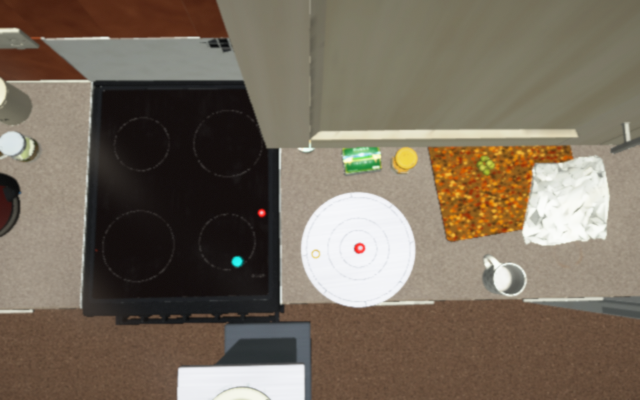

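View pics/side0.png

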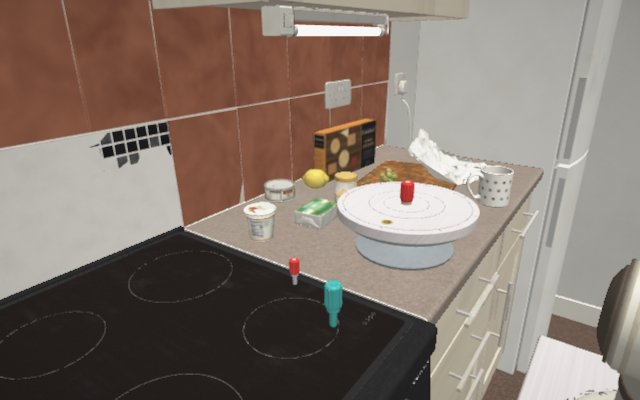

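The top view shows the plate centred near (358,249), the red pin at its hub (360,248), the brass rim hole at (316,254), and the decoys (small red, turquoise) on the hob.

```bash
python3 - <<'E'
from h import *
import pickle
D=pickle.load(open("d0.pkl","rb"));d=D["top"]
z=d["range_z"];v,u=np.mgrid[0:400,0:640]
E=np.array(d["extrinsics"]);P=np.stack([(u-d["cx"])/d["f"]*z,(v-d["cy"])/d["f"]*z,z],-1)@E[:3,:3].T+E[:3,3]
m=(abs(P[...,2]-.1)<.008)&(z>0)&(u>290)&(u<430)&(v>180)&(v<315)
c,_=cv2.findContours(m.astype(np.uint8),cv2.RETR_EXTERNAL,cv2.CHAIN_APPROX_NONE)
c=max(c,key=cv2.contourArea);e=cv2.fitEllipse(c);print(e,np.median(P[m],0))
print("centre",atz(d,*e[0],.1))
hsv=cv2.cvtColor(d["color"],cv2.COLOR_RGB2HSV)
r=((hsv[...,0]<8)|(hsv[...,0]>172))&(hsv[...,1]>150)&(hsv[...,2]>120)&(u>340)&(u<380)&(v>230)&(v<265)
print("knob",r.sum(),u[r].mean(),v[r].mean(),atz(d,u[r].mean(),v[r].mean(),.143),P[r][:,2].max())
b=(hsv[...,1]>60)&(u>305)&(u<328)&(v>244)&(v<264)
print("hole",b.sum(),u[b].mean(),v[b].mean(),atz(d,u[b].mean(),v[b].mean(),.1))
d=D["side"];hs=cv2.cvtColor(d["color"],cv2.COLOR_RGB2HSV)
r=((hs[...,0]<8)|(hs[...,0]>172))&(hs[...,1]>150)&(u>395)&(u<420)&(v>170)&(v<210)
print("side knob",u[r].mean(),v[r].mean(),atz(d,u[r].mean(),v[r].mean(),.125))
E
```

```text
((358.1724548339844, 249.0499267578125), (112.76384735107422, 114.35694885253906), 153.53994750976562) [ 0.43616857 -0.29627738  0.10023241]
centre [ 0.43621777 -0.29662995  0.1       ]
knob 46 358.69565217391306 247.97826086956522 [ 0.43710134 -0.29363102  0.143     ] 0.15030159870449822
hole 20 315.55 253.65 [ 0.426937   -0.19233387  0.1       ]
side knob 406.6909871244635 191.24034334763948 [ 0.43553391 -0.29568931  0.125     ]
```

Emit:
{"name": "drive_tool", "arguments": {
  "moves": [
    {"turn": -0.173, "delta_pos": [0, 0, 0], "claw": 1},
    {"turn": -0.173, "delta_pos": [0, 0, 0], "claw": 1},
    {"delta_pos": [19, 39, 0]},
    {"delta_pos": [19, 39, 0]},
    {"delta_pos": [19, 39, 0]},
    {"delta_pos": [19, 39, 0]},
    {"delta_pos": [19, 39, 0]},
    {"delta_pos": [19, 39, 0]},
    {"delta_pos": [19, 39, 0]},
    {"delta_pos": [19, 39, 0]},
    {"delta_pos": [19, 39, 0]},
    {"delta_pos": [19, 39, 0]}
  ]
}}

```text
invalid input
```

Emit:
{"name": "drive_tool", "arguments": {
  "moves": [
    {"delta_pos": [0, 0, 0], "turn": -0.173, "claw": 1},
    {"delta_pos": [0, 0, 0], "turn": -0.173, "claw": 1},
    {"delta_pos": [19, 39, 0], "turn": 0, "claw": 1},
    {"delta_pos": [19, 39, 0], "turn": 0, "claw": 1},
    {"delta_pos": [19, 39, 0], "turn": 0, "claw": 1},
    {"delta_pos": [19, 39, 0], "turn": 0, "claw": 1},
    {"delta_pos": [19, 39, 0], "turn": 0, "claw": 1},
    {"delta_pos": [19, 39, 0], "turn": 0, "claw": 1},
    {"delta_pos": [19, 39, 0], "turn": 0, "claw": 1},
    {"delta_pos": [19, 39, 0], "turn": 0, "claw": 1},
    {"delta_pos": [19, 39, 0], "turn": 0, "claw": 1},
    {"delta_pos": [19, 39, 0], "turn": 0, "claw": 1}
  ]
}}

```text
time_s: 1.6
tcp_pos: [0.4019, 0.197, 0.2224]
ee_rot: [[1.0, 0.001, -0.0], [0.001, -1.0, -0.0], [-0.0, 0.0, -1.0]]
wrist_force: [0.0, -0.3, -0.7]
gripper_width: 1.005
gripper_force: 0.0
```

Emit:
{"name": "drive_tool", "arguments": {
  "moves": [
    {"delta_pos": [3, 41, 0], "turn": 0, "claw": 1},
    {"delta_pos": [3, 41, 0], "turn": 0, "claw": 1},
    {"delta_pos": [3, 41, 0], "turn": 0, "claw": 1},
    {"delta_pos": [3, 41, 0], "turn": 0, "claw": 1},
    {"delta_pos": [3, 41, 0], "turn": 0, "claw": 1},
    {"delta_pos": [3, 41, 0], "turn": 0, "claw": 1},
    {"delta_pos": [3, 41, 0], "turn": 0, "claw": 1},
    {"delta_pos": [3, 41, 0], "turn": 0, "claw": 1},
    {"delta_pos": [3, 41, 0], "turn": 0, "claw": 1},
    {"delta_pos": [3, 41, 0], "turn": 0, "claw": 1},
    {"delta_pos": [3, 41, 0], "turn": 0, "claw": 1},
    {"delta_pos": [0, 30, 0], "turn": 0, "claw": 1}
  ]
}}

```text
time_s: 3.1
tcp_pos: [0.4349, -0.284, 0.222]
ee_rot: [[1.0, 0.0, -0.001], [0.0, -1.0, 0.0], [-0.001, -0.0, -1.0]]
wrist_force: [0.6, -0.3, -0.1]
gripper_width: 1.0
gripper_force: 0.0
```

```bash
python3 - <<'E'
from h import *
import pickle
d=cap("wrist");pickle.dump(d,open("w1.pkl","wb"));save(d,"pics/w1.png")
print(d["f"],d["cx"],d["cy"],np.round(d["extrinsics"],3).tolist(),monitor.sense()["tcp_pos"])
E
```

```text
296.21978893582315 319.51428809566505 200.5061535365499 [[0.001, -0.952, -0.306, 0.519], [-1.0, -0.001, 0.0, -0.285], [-0.0, 0.306, -0.952, 0.383], [0.0, 0.0, 0.0, 1.0]] [ 0.43513831 -0.28617801  0.22179215]
```

View pics/w1.png

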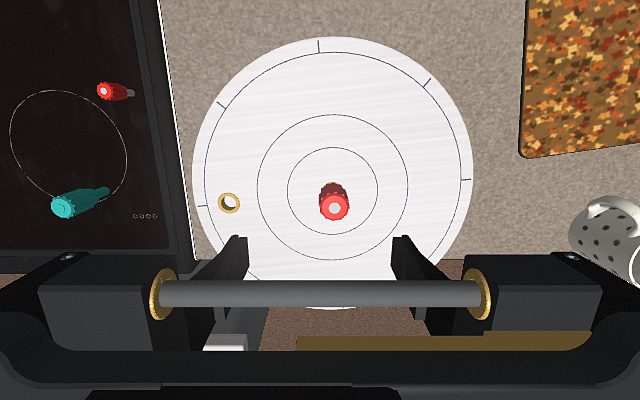

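Wrist view: knob top disc at (334.5,207.5), rim hole at (229,203), plate edges visible.

```bash
python3 - <<'E'
from h import *
import pickle
d=pickle.load(open("w1.pkl","rb"))
k=atz(d,334.5,207.5,.146);h=atz(d,229,203,.1)
v,u=np.mgrid[0:400,0:640]
m=((d["color"].min(-1)>170)&(v<230)&(u>185)&(u<480)).astype(np.uint8)
c,_=cv2.findContours(m,cv2.RETR_EXTERNAL,cv2.CHAIN_APPROX_NONE);c=max(c,key=cv2.contourArea)[:,0]
c=c[c[:,1]<200]
Q=np.array([atz(d,*p,.1)[:2] for p in c])
s=np.linalg.lstsq(np.c_[2*Q,np.ones(len(Q))],(Q**2).sum(1),rcond=None)[0]
print("knob",k,pt(d,334,207),"hole",h,"centre",s[:2],"R",np.sqrt(s[2]+s[0]**2+s[1]**2),np.linalg.norm(h[:2]-s[:2]))
b=(cv2.cvtColor(d["color"],cv2.COLOR_RGB2HSV)[...,1]>60)&(u>212)&(u<245)&(v>188)&(v<218)
print(u[b].min(),u[b].max(),v[b].min(),v[b].max())
E
```

```text
knob [ 0.43619109 -0.29751754  0.146     ] [ 0.43682085 -0.29705975  0.14652689] hole [ 0.42494031 -0.19368334  0.1       ] centre [ 0.43647667 -0.29710339] R 0.1381270816029422 0.10406149533030985
218 239 193 213
```

Emit:
{"name": "drive_tool", "arguments": {
  "moves": [
    {"delta_pos": [1.3, 10.5, 20], "turn": 0, "claw": 1},
    {"delta_pos": [0, 0, 30], "turn": 0, "claw": 1},
    {"delta_pos": [0, 0, 30], "turn": 0, "claw": 1},
    {"delta_pos": [0, 0, 20], "turn": 0, "claw": 1},
    {"delta_pos": [0, 0, 12], "turn": 0, "claw": 1},
    {"delta_pos": [0, 0, 0], "turn": 0, "claw": 1},
    {"delta_pos": [0, 0, 0], "turn": 0, "claw": 1}
  ]
}}

```text
time_s: 4.03
tcp_pos: [0.4372, -0.2932, 0.1114]
ee_rot: [[1.0, 0.001, 0.001], [0.001, -1.0, -0.001], [0.001, 0.001, -1.0]]
wrist_force: [0.5, -0.3, -0.5]
gripper_width: 0.998
gripper_force: 0.0
```

```bash
python3 - <<'E'
from h import *
d=cap("wrist");save(d,"pics/w2.png",(200,100,440,300),3)
print(monitor.sense()["tcp_pos"],monitor.sense()["wrist_force"])
E
```

```text
[ 0.43726253 -0.29324593  0.11150721] [ 0.35254925  0.02149791 -0.20148014]
```

View pics/w2.png

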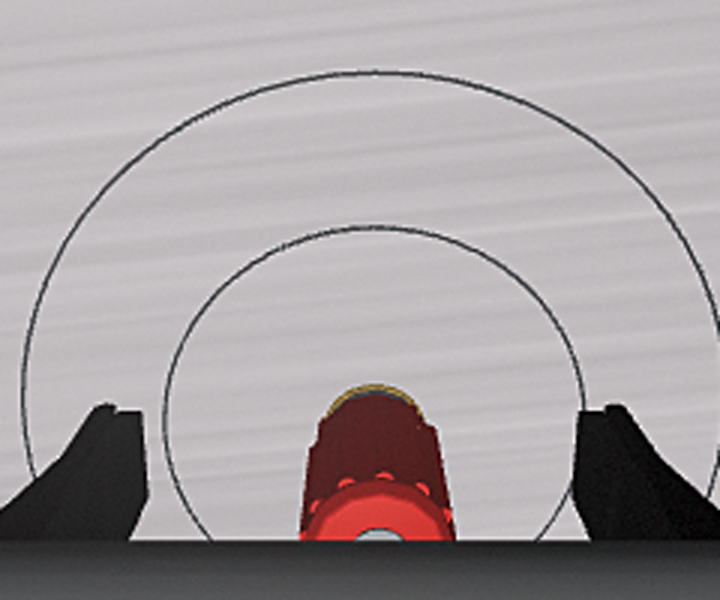

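Crop shows the knob ~3.5 mm right of the fingers' midline (knob x≈379 versus finger mid 362, ×3), matching the estimate; correct and grip.

Emit:
{"name": "drive_tool", "arguments": {
  "moves": [
    {"delta_pos": [-0.8, 3.6, 2], "turn": 0, "claw": 1},
    {"delta_pos": [0, 0, 0], "turn": 0, "claw": 0.6},
    {"delta_pos": [0, 0, 0], "turn": 0, "claw": 0.4},
    {"delta_pos": [0, 0, 0], "turn": 0, "claw": 0.2},
    {"delta_pos": [0, 0, 0], "turn": 0, "claw": 0},
    {"delta_pos": [0, 0, 0], "turn": 0, "claw": 0},
    {"delta_pos": [0, 0, 0], "turn": 0, "claw": 0}
  ]
}}

```text
time_s: 4.95
tcp_pos: [0.4358, -0.2966, 0.1085]
ee_rot: [[1.0, 0.001, -0.0], [0.001, -1.0, 0.0], [-0.0, -0.0, -1.0]]
wrist_force: [0.1, -0.1, 0.6]
gripper_width: 0.401
gripper_force: 0.0
```

Emit:
{"name": "drive_tool", "arguments": {
  "moves": [
    {"delta_pos": [0, 0, 0], "turn": 0, "claw": 0},
    {"delta_pos": [0, 0, 0], "turn": 0, "claw": 0},
    {"delta_pos": [0, 0, 0], "turn": 0, "claw": 0},
    {"delta_pos": [0, 0, 0], "turn": 0, "claw": 0}
  ]
}}

```text
time_s: 5.45
tcp_pos: [0.4358, -0.2966, 0.1086]
ee_rot: [[1.0, 0.001, 0.0], [0.001, -1.0, 0.0], [0.0, -0.0, -1.0]]
wrist_force: [-0.7, 0.4, 0.3]
gripper_width: 0.289
gripper_force: 30.0
```

Emit:
{"name": "drive_tool", "arguments": {
  "moves": [
    {"delta_pos": [0, 0, -4], "turn": 0, "claw": 0},
    {"delta_pos": [0, 0, -8], "turn": 0, "claw": 0},
    {"delta_pos": [0, 0, -12], "turn": 0, "claw": 0},
    {"delta_pos": [0, 0, -14], "turn": 0, "claw": 0},
    {"delta_pos": [0, 0, -10], "turn": 0, "claw": 0},
    {"delta_pos": [0, 0, 0], "turn": 0, "claw": 0}
  ]
}}

```text
time_s: 6.2
tcp_pos: [0.4364, -0.2968, 0.1578]
ee_rot: [[1.0, 0.001, 0.002], [0.001, -1.0, -0.001], [0.002, 0.001, -1.0]]
wrist_force: [-0.3, 0.3, -1.4]
gripper_width: 0.29
gripper_force: 30.0
```

```bash
python3 - <<'E'
from h import *
import pickle
d=cap("wrist");pickle.dump(d,open("w3.pkl","wb"));save(d,"pics/w3.png",(190,130,430,310),3)
t=cap("top");s=cap("side");save(s,"pics/s3.png",(340,130,500,260),4)
print(monitor.sense()["tcp_pos"],monitor.sense()["wrist_force"],monitor.sense()["gripper_width"])
E
```

```text
[ 0.43543466 -0.29643528  0.15615743] [ 0.39976831 -0.35295925 -0.50985921] 0.28923775452992695
```

View pics/w3.png

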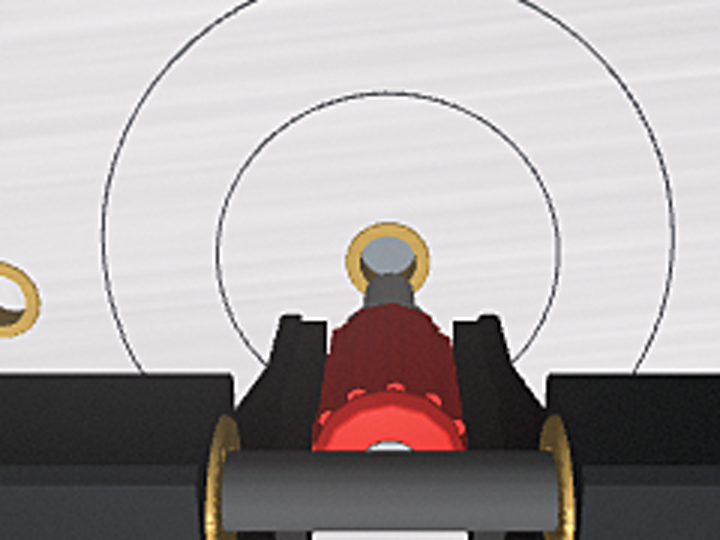

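View pics/s3.png

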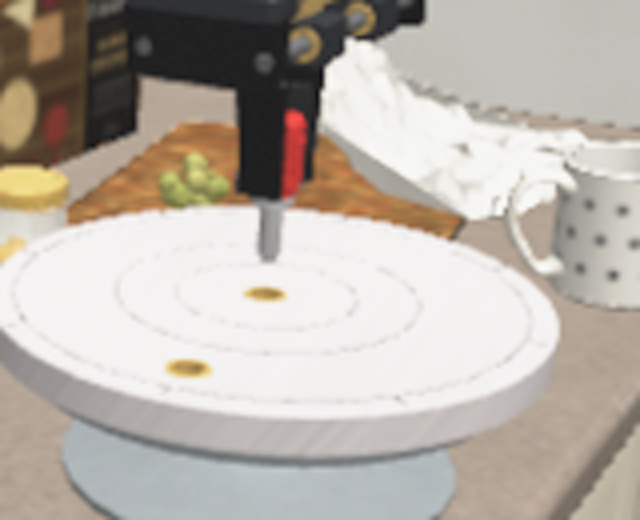

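The pin is out and upright between the pads; centre bush at crop (388,258), rim bush at the left edge. Now measure the hole-to-hole displacement in this picture.

```bash
python3 - <<'E'
from h import *
import pickle
d=pickle.load(open("w3.pkl","rb"));v,u=np.mgrid[0:400,0:640]
hs=cv2.cvtColor(d["color"],cv2.COLOR_RGB2HSV)
b=((hs[...,1]>80)&(hs[...,0]>12)&(hs[...,0]<32)&(v>190)&(v<255)).astype(np.uint8)
n,l,st,c=cv2.connectedComponentsWithStats(b)
for i in range(1,n):
    if st[i,4]>15: print(st[i],c[i])
def mid(s): return (s[0]+(s[2]-1)/2, s[1]+(s[3]-1)/2)
for i in range(1,n):
    if st[i,4]>30: print(mid(st[i]),atz(d,*mid(st[i]),.1))
E
```

```text
[305 204  28  24 280] [318.71785714 214.59285714]
[176 217  27  25 409] [188.41075795 229.84841076]
(np.float64(318.5), np.float64(215.5)) [ 0.43745278 -0.29689563  0.1       ]
(np.float64(189.0), np.float64(229.0)) [ 0.42577921 -0.19319946  0.1       ]
```

Emit:
{"name": "drive_tool", "arguments": {
  "moves": [
    {"delta_pos": [-2.4, -21, 0], "turn": 0, "claw": 0},
    {"delta_pos": [-2.4, -21, 0], "turn": 0, "claw": 0},
    {"delta_pos": [-2.4, -21, 0], "turn": 0, "claw": 0},
    {"delta_pos": [-2.4, -21, 0], "turn": 0, "claw": 0},
    {"delta_pos": [-2.0, -20.3, 0], "turn": 0, "claw": 0},
    {"delta_pos": [0, 0, 0], "turn": 0, "claw": 0},
    {"delta_pos": [0, 0, 0], "turn": 0, "claw": 0}
  ]
}}

```text
time_s: 7.22
tcp_pos: [0.4241, -0.1926, 0.1564]
ee_rot: [[1.0, 0.001, -0.0], [0.001, -1.0, -0.0], [-0.0, 0.0, -1.0]]
wrist_force: [0.5, -1.3, -1.8]
gripper_width: 0.292
gripper_force: 30.0
```

```bash
python3 - <<'E'
from h import *
import pickle
d=cap("wrist");pickle.dump(d,open("w4.pkl","wb"));save(d,"pics/w4.png",(250,180,390,290),5)
s=cap("side");pickle.dump(s,open("s4.pkl","wb"));save(s,"pics/s4.png",(330,150,460,250),6)
for i in range(4): print(monitor.sense()["tcp_pos"])
E
```

```text
[ 0.42411559 -0.19281758  0.15637006]
[ 0.42411559 -0.19281758  0.15637006]
[ 0.42411559 -0.19281758  0.15637006]
[ 0.42411559 -0.19281758  0.15637006]
```

View pics/w4.png

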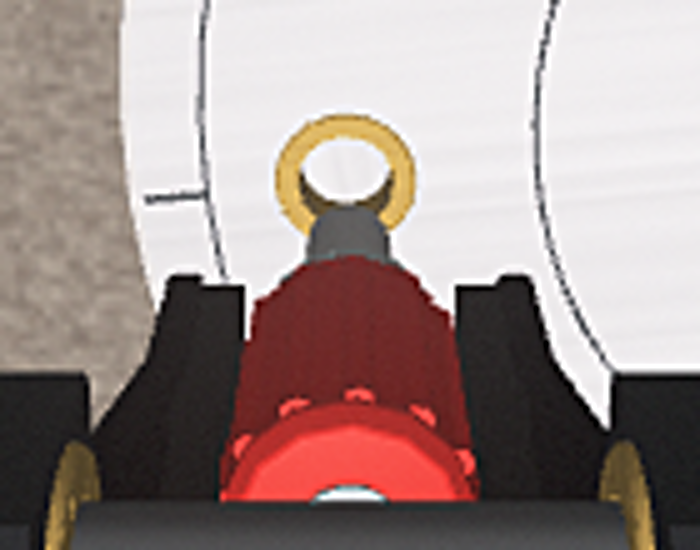

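View pics/s4.png

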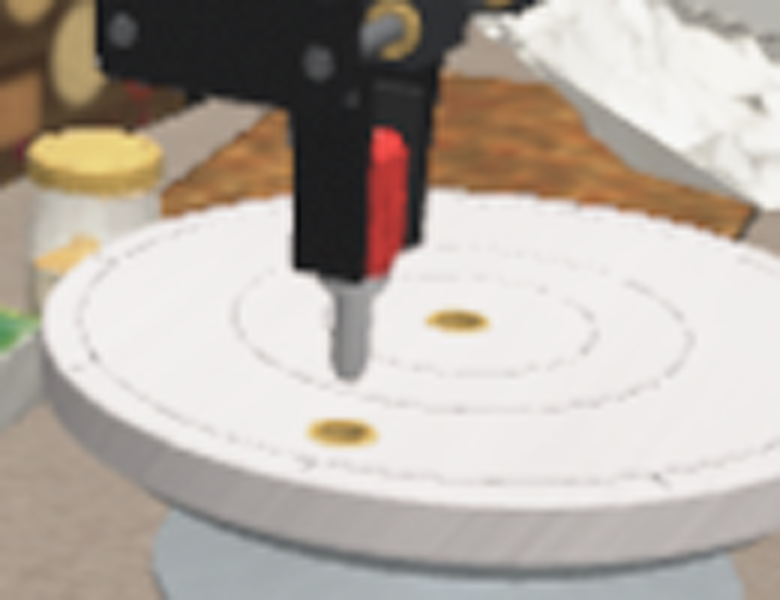

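Wrist view: the rim bush (≈(319,215) full frame) lies where the parking bush lay under the pin before, so the pin is aligned. Descend gently.

Emit:
{"name": "drive_tool", "arguments": {
  "moves": [
    {"delta_pos": [0, 0, 8], "turn": 0, "claw": 0},
    {"delta_pos": [0, 0, 6], "turn": 0, "claw": 0},
    {"delta_pos": [0, 0, 4], "turn": 0, "claw": 0},
    {"delta_pos": [0, 0, 3], "turn": 0, "claw": 0},
    {"delta_pos": [0, 0, 3], "turn": 0, "claw": 0},
    {"delta_pos": [0, 0, 2], "turn": 0, "claw": 0},
    {"delta_pos": [0, 0, 0], "turn": 0, "claw": 0}
  ]
}}

```text
time_s: 8.2
tcp_pos: [0.4241, -0.1923, 0.1305]
ee_rot: [[1.0, 0.001, -0.0], [0.001, -1.0, -0.0], [-0.0, 0.0, -1.0]]
wrist_force: [-0.1, 0.2, -0.8]
gripper_width: 0.289
gripper_force: 30.0
```

Inside the bush without force (tip ≈ 92 mm). Now down to the ring.

Emit:
{"name": "drive_tool", "arguments": {
  "moves": [
    {"delta_pos": [0, 0, 2], "turn": 0, "claw": 0},
    {"delta_pos": [0, 0, 2], "turn": 0, "claw": 0},
    {"delta_pos": [0, 0, 1], "turn": 0, "claw": 0},
    {"delta_pos": [0, 0, 0.5], "turn": 0, "claw": 0},
    {"delta_pos": [0, 0, 0], "turn": 0, "claw": 0}
  ]
}}

```text
time_s: 8.82
tcp_pos: [0.4241, -0.1923, 0.125]
ee_rot: [[1.0, 0.001, -0.0], [0.001, -1.0, 0.0], [-0.0, -0.0, -1.0]]
wrist_force: [0.2, -0.9, -1.1]
gripper_width: 0.291
gripper_force: 30.0
```

Emit:
{"name": "drive_tool", "arguments": {
  "moves": [
    {"delta_pos": [0, 0, 0.5], "turn": 0, "claw": 0},
    {"delta_pos": [0, 0, 0.4], "turn": 0, "claw": 0},
    {"delta_pos": [0, 0, 0], "turn": 0, "claw": 0}
  ]
}}

```text
time_s: 9.2
tcp_pos: [0.4242, -0.1924, 0.1245]
ee_rot: [[1.0, 0.001, 0.0], [0.001, -1.0, -0.0], [0.0, 0.0, -1.0]]
wrist_force: [-0.7, 0.1, 2.0]
gripper_width: 0.289
gripper_force: 30.0
```

Emit:
{"name": "drive_tool", "arguments": {
  "moves": [
    {"delta_pos": [0, 0, 0.4], "turn": 0, "claw": 0},
    {"delta_pos": [0, 0, 0], "turn": 0, "claw": 0}
  ]
}}

```text
time_s: 9.45
tcp_pos: [0.4243, -0.1924, 0.1244]
ee_rot: [[1.0, 0.001, 0.001], [0.001, -1.0, -0.0], [0.001, 0.0, -1.0]]
wrist_force: [-0.8, 1.2, 4.6]
gripper_width: 0.291
gripper_force: 30.0
```

Emit:
{"name": "drive_tool", "arguments": {
  "moves": [
    {"delta_pos": [-1.8, 0.2, 0], "turn": 0, "claw": 0},
    {"delta_pos": [-1.8, 0.2, 0], "turn": 0, "claw": 0},
    {"delta_pos": [-1.8, 0.3, 0], "turn": 0, "claw": 0},
    {"delta_pos": [0, 0, 0], "turn": 0, "claw": 0}
  ]
}}

```text
time_s: 9.95
tcp_pos: [0.4198, -0.1933, 0.1244]
ee_rot: [[1.0, 0.002, 0.003], [0.002, -1.0, -0.001], [0.003, 0.001, -1.0]]
wrist_force: [4.1, 0.2, 3.4]
gripper_width: 0.29
gripper_force: 30.0
```

Emit:
{"name": "drive_tool", "arguments": {
  "moves": [
    {"delta_pos": [-1.8, 0.3, 0], "turn": 0, "claw": 0},
    {"delta_pos": [-1.8, 0.4, 0], "turn": 0, "claw": 0},
    {"delta_pos": [-1.8, 0.4, 0], "turn": 0, "claw": 0}
  ]
}}

```text
time_s: 10.32
tcp_pos: [0.4144, -0.1944, 0.1244]
ee_rot: [[1.0, 0.002, 0.003], [0.002, -1.0, -0.001], [0.003, 0.001, -1.0]]
wrist_force: [4.7, 1.0, 5.7]
gripper_width: 0.286
gripper_force: 30.0
```

Emit:
{"name": "drive_tool", "arguments": {
  "moves": [
    {"delta_pos": [-1.8, 0.4, 0], "turn": 0, "claw": 0},
    {"delta_pos": [-1.8, 0.4, 0], "turn": 0, "claw": 0},
    {"delta_pos": [-1.8, 0.5, 0], "turn": 0, "claw": 0}
  ]
}}

```text
time_s: 10.7
tcp_pos: [0.409, -0.1957, 0.1244]
ee_rot: [[1.0, 0.002, 0.003], [0.002, -1.0, -0.001], [0.003, 0.001, -1.0]]
wrist_force: [4.6, 0.5, 5.1]
gripper_width: 0.291
gripper_force: 30.0
```

Emit:
{"name": "drive_tool", "arguments": {
  "moves": [
    {"delta_pos": [-1.7, 0.5, 0], "turn": 0, "claw": 0},
    {"delta_pos": [-1.7, 0.5, 0], "turn": 0, "claw": 0},
    {"delta_pos": [-1.8, 0.6, 0], "turn": 0, "claw": 0}
  ]
}}

```text
time_s: 11.08
tcp_pos: [0.4039, -0.1972, 0.1244]
ee_rot: [[1.0, 0.002, 0.003], [0.002, -1.0, -0.001], [0.003, 0.001, -1.0]]
wrist_force: [3.6, 1.3, 5.0]
gripper_width: 0.292
gripper_force: 30.0
```

Emit:
{"name": "drive_tool", "arguments": {
  "moves": [
    {"delta_pos": [-1.7, 0.6, 0], "turn": 0, "claw": 0},
    {"delta_pos": [-1.7, 0.6, 0], "turn": 0, "claw": 0},
    {"delta_pos": [-1.8, 0.7, 0], "turn": 0, "claw": 0}
  ]
}}

```text
time_s: 11.45
tcp_pos: [0.3987, -0.1991, 0.1244]
ee_rot: [[1.0, 0.002, 0.003], [0.002, -1.0, -0.0], [0.003, 0.0, -1.0]]
wrist_force: [3.4, 1.4, 6.0]
gripper_width: 0.292
gripper_force: 30.0
```

Emit:
{"name": "drive_tool", "arguments": {
  "moves": [
    {"delta_pos": [-1.7, 0.7, 0], "turn": 0, "claw": 0},
    {"delta_pos": [-1.7, 0.7, 0], "turn": 0, "claw": 0},
    {"delta_pos": [-1.6, 0.8, 0], "turn": 0, "claw": 0}
  ]
}}

```text
time_s: 11.82
tcp_pos: [0.3936, -0.2012, 0.1244]
ee_rot: [[1.0, 0.002, 0.003], [0.002, -1.0, -0.0], [0.003, 0.0, -1.0]]
wrist_force: [3.6, 2.6, 6.1]
gripper_width: 0.287
gripper_force: 30.0
```

Emit:
{"name": "drive_tool", "arguments": {
  "moves": [
    {"delta_pos": [-1.7, 0.8, 0], "turn": 0, "claw": 0},
    {"delta_pos": [-1.7, 0.8, 0], "turn": 0, "claw": 0},
    {"delta_pos": [-1.6, 0.8, 0], "turn": 0, "claw": 0}
  ]
}}

```text
time_s: 12.2
tcp_pos: [0.3886, -0.2036, 0.1244]
ee_rot: [[1.0, 0.001, 0.003], [0.001, -1.0, -0.0], [0.003, 0.0, -1.0]]
wrist_force: [4.3, 2.1, 6.3]
gripper_width: 0.292
gripper_force: 30.0
```

Emit:
{"name": "drive_tool", "arguments": {
  "moves": [
    {"delta_pos": [-1.6, 0.8, 0], "turn": 0, "claw": 0},
    {"delta_pos": [-1.6, 0.9, 0], "turn": 0, "claw": 0},
    {"delta_pos": [-1.6, 0.9, 0], "turn": 0, "claw": 0}
  ]
}}

```text
time_s: 12.58
tcp_pos: [0.3837, -0.2061, 0.1243]
ee_rot: [[1.0, 0.001, 0.003], [0.001, -1.0, -0.0], [0.003, 0.0, -1.0]]
wrist_force: [3.7, 2.2, 4.5]
gripper_width: 0.293
gripper_force: 30.0
```

Emit:
{"name": "drive_tool", "arguments": {
  "moves": [
    {"delta_pos": [-1.6, 0.9, 0], "turn": 0, "claw": 0},
    {"delta_pos": [-1.6, 1.0, 0], "turn": 0, "claw": 0},
    {"delta_pos": [-1.5, 1.0, 0], "turn": 0, "claw": 0}
  ]
}}

```text
time_s: 12.95
tcp_pos: [0.3756, -0.2089, 0.1227]
ee_rot: [[1.0, 0.001, -0.005], [0.001, -1.0, 0.001], [-0.005, -0.001, -1.0]]
wrist_force: [0.9, -0.3, 0.2]
gripper_width: 0.291
gripper_force: 30.0
```

The vertical force vanished and z dropped: a lock hole is under the tip. Press down gently.

Emit:
{"name": "drive_tool", "arguments": {
  "moves": [
    {"delta_pos": [0, 0, 1], "turn": 0, "claw": 0},
    {"delta_pos": [0, 0, 1], "turn": 0, "claw": 0},
    {"delta_pos": [0, 0, 0], "turn": 0, "claw": 0}
  ]
}}

```text
time_s: 13.32
tcp_pos: [0.3769, -0.2089, 0.1211]
ee_rot: [[1.0, 0.001, -0.003], [0.001, -1.0, 0.001], [-0.003, -0.001, -1.0]]
wrist_force: [0.2, 1.1, -1.3]
gripper_width: 0.294
gripper_force: 30.0
```

Emit:
{"name": "drive_tool", "arguments": {
  "moves": [
    {"delta_pos": [0, 0, 1], "turn": 0, "claw": 0},
    {"delta_pos": [0, 0, 1], "turn": 0, "claw": 0},
    {"delta_pos": [0, 0, 0], "turn": 0, "claw": 0}
  ]
}}

```text
time_s: 13.7
tcp_pos: [0.3779, -0.2091, 0.1196]
ee_rot: [[1.0, 0.001, -0.0], [0.001, -1.0, 0.0], [-0.0, -0.0, -1.0]]
wrist_force: [-0.2, -0.5, -1.8]
gripper_width: 0.288
gripper_force: 30.0
```

Emit:
{"name": "drive_tool", "arguments": {
  "moves": [
    {"delta_pos": [0, 0, 1], "turn": 0, "claw": 0},
    {"delta_pos": [0, 0, 1], "turn": 0, "claw": 0},
    {"delta_pos": [0, 0, 1], "turn": 0, "claw": 0},
    {"delta_pos": [0, 0, 0], "turn": 0, "claw": 0}
  ]
}}

```text
time_s: 14.2
tcp_pos: [0.3779, -0.2091, 0.1166]
ee_rot: [[1.0, 0.001, -0.0], [0.001, -1.0, 0.0], [-0.0, -0.0, -1.0]]
wrist_force: [-0.9, -0.6, -1.5]
gripper_width: 0.287
gripper_force: 30.0
```

Emit:
{"name": "drive_tool", "arguments": {
  "moves": [
    {"delta_pos": [0, 0, 1.5], "turn": 0, "claw": 0},
    {"delta_pos": [0, 0, 1.5], "turn": 0, "claw": 0},
    {"delta_pos": [0, 0, 1.5], "turn": 0, "claw": 0},
    {"delta_pos": [0, 0, 1.5], "turn": 0, "claw": 0},
    {"delta_pos": [0, 0, 1], "turn": 0, "claw": 0},
    {"delta_pos": [0, 0, 0.7], "turn": 0, "claw": 0},
    {"delta_pos": [0, 0, 0], "turn": 0, "claw": 0}
  ]
}}

```text
time_s: 15.08
tcp_pos: [0.3779, -0.2091, 0.1089]
ee_rot: [[1.0, 0.001, -0.0], [0.001, -1.0, 0.0], [-0.0, -0.0, -1.0]]
wrist_force: [-0.3, -1.0, -1.7]
gripper_width: 0.292
gripper_force: 30.0
```

Emit:
{"name": "drive_tool", "arguments": {
  "moves": [
    {"delta_pos": [0, 0, 0.6], "turn": 0, "claw": 0},
    {"delta_pos": [0, 0, 0.5], "turn": 0, "claw": 0},
    {"delta_pos": [0, 0, 0.3], "turn": 0, "claw": 0},
    {"delta_pos": [0, 0, 0], "turn": 0, "claw": 0}
  ]
}}

```text
time_s: 15.58
tcp_pos: [0.378, -0.2091, 0.1084]
ee_rot: [[1.0, 0.002, 0.0], [0.002, -1.0, -0.0], [0.0, 0.0, -1.0]]
wrist_force: [-3.0, 1.4, 5.6]
gripper_width: 0.29
gripper_force: 30.0
```

Collar seated (≈6 N at the parked height). Release and retreat upward.

Emit:
{"name": "drive_tool", "arguments": {
  "moves": [
    {"delta_pos": [0, 0, -0.4], "turn": 0, "claw": 0.5},
    {"delta_pos": [0, 0, 0], "turn": 0, "claw": 0.6},
    {"delta_pos": [0, 0, 0], "turn": 0, "claw": 0.6},
    {"delta_pos": [0, 0, 0], "turn": 0, "claw": 0.6},
    {"delta_pos": [0, 0, 0], "turn": 0, "claw": 0.6},
    {"delta_pos": [0, 0, -6], "turn": 0, "claw": 0.6},
    {"delta_pos": [0, 0, -15], "turn": 0, "claw": 0.6},
    {"delta_pos": [0, 0, -25], "turn": 0, "claw": 0.6},
    {"delta_pos": [0, 0, -30], "turn": 0, "claw": 0.6},
    {"delta_pos": [0, 0, -30], "turn": 0, "claw": 0.6},
    {"delta_pos": [0, 0, 0], "turn": 0, "claw": 0.6},
    {"delta_pos": [0, 0, 0], "turn": 0, "claw": 0.6}
  ]
}}

```text
time_s: 17.08
tcp_pos: [0.3774, -0.2089, 0.2136]
ee_rot: [[1.0, 0.001, -0.001], [0.001, -1.0, 0.001], [-0.001, -0.001, -1.0]]
wrist_force: [0.7, -0.0, -0.8]
gripper_width: 0.6
gripper_force: 0.0
```

```bash
python3 - <<'E'
from h import *
s=cap("side");save(s,"pics/s5.png",(320,150,480,270),4)
w=cap("wrist");save(w,"pics/w5.png")
x=monitor.sense();print(x["tcp_pos"],x["wrist_force"],x["gripper_width"])
v,u=np.mgrid[0:400,0:640];hs=cv2.cvtColor(w["color"],cv2.COLOR_RGB2HSV)
r=((hs[...,0]<6)|(hs[...,0]>174))&(hs[...,1]>150)&(u>250)&(u<400)&(v>120)&(v<300)&(w["range_z"]>0)
P=np.array([pt(w,a,b) for a,b in zip(u[r],v[r])]);print(r.sum(),P[:,2].max(),np.percentile(P[:,2],95),np.median(P[P[:,2]>.14],0))
E
```

```text
[ 0.3772233  -0.20891928  0.21309153] [0.34647708 0.98850199 0.7220735 ] 0.5970196400306528
597 0.24250406267566813 0.14575085679813066 [ 0.38027733 -0.2100382   0.14447013]
```

View pics/s5.png

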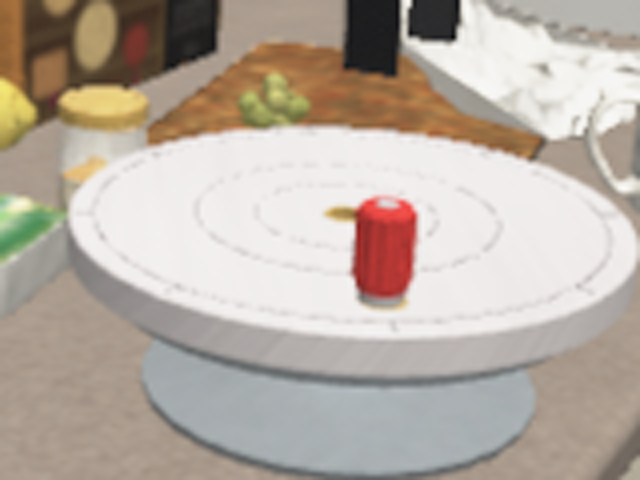

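The pin stands upright in the rim hole at crop (385,250), collar on the plate. Its top is at about 146 mm, which is the fully home height, and the gripper is clear.

```bash
python3 -c "
from station import ticket
print(ticket.finish_job())"
```

```text
the job is handed in; nothing more can be done
None
```

The turntable is locked: the red pin is fully home through the rim hole in a lock hole of the ring, collar on the plate, and the job was handed in at about 17 s with the gripper clear and nothing else touched.

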